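# Set out walnut fittings for oiling

### The arm

A 7-joint arm with a two-finger parallel gripper is mounted at the origin on the work surface. World frame = base frame: x ahead of the robot, y to its left, z up, the work surface at z = 0. Lengths are in m, angles in rad, forces in N, time in s.
With the tool pointing down it reaches from about 0.4 to 0.925 m from the base axis. Payload 5.6 kg.
Tool frame: the origin (TCP) lies at the very end of the fingers, on their centre line; the grasp point (between the pads) lies 19 mm behind it (ctrl.grip_depth is the distance from the TCP to the grasp point, in m); z points along the fingers, y is the line along which they close (so a half turn about z gives the same grasp; the last joint's range is limited). The gripper opens to 85 mm and grips with 20 to 120 N. Pads are 22 mm wide; open, the fingers measure 114 mm over their backs; the gripper's body (76 mm by 85 mm) begins 54 mm behind the grasp point. The pads swing forward as they close: fully open they stand 13 mm farther back than shut.
Start: joints at [1.143, 0.468, -0.012, 1.603, 0.006, 1.071, -0.056], TCP at [0.244, -0.602, 0.231] pointing down, gripper open.
Joint ranges: [-2.53, 2.53], [-0.31, 2.02], [-1.57, 1.55], [0.28, 2.44], [-1.29, 4.43], [0.15, 1.84], [-2.92, 2.92]. Speed limits (rad/s): [2.57, 2.57, 3.14, 3.14, 3.14, 3.14, 3.14].

### API

Orientations are given as a unit quaternion [w, x, y, z].
In Python, from cell import ctrl gives the robot as it stands.
- The arm moves only by the tool move_arm, never from a script. Its argument "commands" is a list of rows, each a list of 5 numbers: the shift along the tool's x, y, z in mm, then the turn about the tool's z in rad, then the closure in counts, from 0 (fully open) to 255 (shut). In form: [[x, y, z, spin, hand], ...]. A call has exactly 8 rows; each row is the pose to reach, as a shift and turn from the pose commanded when the call began, along the tool's axes at that moment; what a row does not reach only later rows make up. A row lasts 1/12 s, in which the tool goes at most 41.7 mm and 7.16 degrees, less where a joint would pass 70% of its speed; a pose out of reach is approached as far as the arm can. A call with a gripper value outside its range is refused whole. The fingers move at their own pace and stop on an object; "grip_force" is the grip in N (left out, the last holds). Time passes only in rows, so rows that repeat a pose let the fingers close, or fill a call up. It gives the time, the measured TCP pose, the force, the opening and the grip force at its end, in the units of the state.
- ctrl.get_state(): the state, without advancing time (a new reading comes with each control period).
- ctrl.capture(name): name is "scene" or "top"; returns the picture (400x640x3 uint8, red, green, blue); there is no depth.
- ctrl.camera_info(name): a dict with "fx", "fy", "cx", "cy" (pixels), "extrinsics" (4x4, takes a point from camera to world coordinates). Camera axes: x right, y down, z forward; pixel columns grow to the right and rows downward; lengths in m; the calibration is good to about 2 mm. A picture is of the moment at which its call begins. camera_info takes no time and is no camera call.
- ctrl.job_done(): hands the job in; it is judged then, once.
The state is a dict: "time": time; "joints": joint angles; "dq": joint speeds; "joint_torque": joint torques, N m; "ee_pos": TCP position; "orientation": TCP orientation; "contact_force": force on the tool from outside, world axes, zero at the start; "torque": the same for the moment, N m; "grip_width": finger opening in m; "finger_force": force on a finger pad.
Only numpy, scipy, OpenCV 4.12 (cv2) and the standard library are available. Lean on these libraries where they do the work, as an engineer would, in place of code of your own. Each camera call takes 0.05 s, during which the arm holds its last target. There are 200 camera calls.

### The job

Set the four loose walnut fittings out for oiling, each in the holder made for it: the large foot in the large round tray, the small foot in the small round tray, the drawer pull in the oblong tray, and the dial on the steel shaft, flat to flat and pushed fully down onto its plate. Each must stand upright and flat on the floor of its holder, as it stands now, and be let go. Leave the oil tin and the screwdriver where they are.

Things in the scene. Friction and masses are not known exactly. Their poses are not given: they have to be found in the camera images.
- large_foot: Larger of two plain solid walnut furniture feet: an upright disc 64 mm in diameter, 34 mm tall, dark brown. Loose, about 75 g. Origin: centre of its underside, z up.
- small_foot: Smaller plain solid walnut foot: an upright disc 44 mm in diameter, 34 mm tall, dark brown. Loose, about 36 g. Origin: centre of its underside, z up.
- bar_pull: Walnut drawer pull standing on its two feet: 130 mm long (its x axis), 22 mm wide (y), 34 mm tall; the bar is the upper 18 mm, with a gap beneath it between two 18 mm feet at its ends. Loose, about 50 g. Origin: centre, at the level of the underside of its feet, z up.
- dial: Walnut eight-sided dial, 56 mm across opposite flat sides, 34 mm tall, with a D-shaped hole right through: 29 mm across, with a flat 7 mm from the centre on its +x side. A white line on its top runs from the flat outwards, along +x. The outer sides face 0, 45, 90 ... degrees from x. Loose, about 45 g. Origin: centre of the hole at the underside, z up.
- large_tray: Fixed round plywood tray with blue floor, for the large foot: inside 82 mm in diameter, 90 mm outside; floor 5 mm and rim 9 mm above its underside. Origin: centre of its underside (on the table).
- small_tray: Fixed round plywood tray with yellow floor, for the small foot: inside 62 mm in diameter, 70 mm outside; floor 5 mm and rim 9 mm above its underside. Origin: centre of its underside (on the table).
- pull_tray: Fixed oblong plywood tray with red floor, for the bar pull: inside 146 mm (its x axis) by 38 mm (y), outside 156 by 48 mm; floor 5 mm and rim 9 mm above its underside. Origin: centre of its underside (on the table).
- mandrel: Fixed green plate, 90 x 90 x 10 mm, with an upright steel D-shaped shaft: 25 mm across, its flat 5 mm from the centre on the +x side, top 52 mm above the table, the last 8 mm tapering in by 4 mm. A white line on the plate runs from the flat along +x. The dial fits only with both white lines the same way (within 10 degrees) and then rests on the plate. Origin: centre of the underside.
- oil_tin: Bystander: squat copper-coloured oil tin with a steel lid, 70 mm in diameter, 75 mm tall, loose. Origin: centre of its underside.
- screwdriver: Bystander: screwdriver with a red handle, 200 mm long, lying on the table along its x axis, loose. Origin: underside, about mid-length.
Not all that is in view belongs to the job. Leave any red look-alike of the small_foot alone.

How it is judged:
At the end, for the whole second after the job is handed in: Feet and pull upright (0.1 rad) on their own tray's floor (origin 2-8 mm above the tray's, within 13 mm sideways; pull along the tray within 0.25 rad); dial upright on the mandrel's plate (7-14 mm above its origin, within 6 mm sideways, x axes within 0.45 rad); all below 0.02 m/s (horizontal distance between large_foot and large_tray below 0.013 m and z of large_foot in the frame of large_tray between 0.002 and 0.008 m and angle between each of large_foot, small_foot, bar_pull, dial's own z axis and vertical below 0.1 rad and linear speed of each of large_foot, small_foot, bar_pull, dial below 0.02 m/s and horizontal distance between small_foot and small_tray below 0.013 m and z of small_foot in the frame of small_tray between 0.002 and 0.008 m and horizontal distance between bar_pull and pull_tray below 0.013 m and z of bar_pull in the frame of pull_tray between 0.002 and 0.008 m and horizontal distance between dial and mandrel below 0.006 m and z of dial in the frame of mandrel between 0.007 and 0.014 m and angle between the x axis of bar_pull and the x axis of pull_tray, either way round below 0.25 rad and angle between the x axis of dial and the x axis of mandrel, either way round below 0.45 rad); the robot touches nothing.
It fails at once if the oil tin is disturbed (moved over 30 mm) (distance of oil_tin from where it was at the start of the episode above 0.03 m).
It fails at once if the screwdriver is disturbed (moved over 30 mm) (distance of screwdriver from where it was at the start of the episode above 0.03 m).
It also fails if it takes over 115 s, if anything falls off the work surface, if the arm or the gripper's body presses on something with over 40 N, if the wrist force passes 120 N, or if a joint passes its speed limit or range.

## Working session

There is one attempt and no reset: what is moved stays moved. The work goes in short steps, Python scripts to look and compute and a tool call to move; the robot and the scene stay as the last step left them, time stands still between calls to the robot, and variables do not carry over. Pictures are saved under pics/ and viewed, at most 14 in all, crops included, and the job is handed in when it is done.

Besides the shell and the picture viewer there is one more tool, called after ">>>" as name(argument=value, ...), one argument or row to a line, values as JSON. move_arm: Moves the arm, as the interface text tells. Its arguments: {"type":"object","properties":{"commands":{"type":"array","items":{"type":"array","items":{"type":"number"}}},"grip_force":{"type":"number"}},"required":["commands"]}

```bash
mkdir -p pics
python3 - <<'E'
from cell import ctrl
import cv2
for n in("scene","top"):
    cv2.imwrite(f"pics/{n}0.png",ctrl.capture(n)[:,:,::-1]); print(ctrl.camera_info(n))
print(ctrl.get_state())
E
```

```text
{'fx': 379.4744387240562, 'fy': 379.4744387240562, 'cx': 325.5068297726093, 'cy': 202.3493154105135, 'extrinsics': array([[-0.68290348,  0.58183215, -0.44171731,  0.98514855],
       [ 0.7305061 ,  0.54232554, -0.41502272,  0.42671901],
       [-0.00191898, -0.60609765, -0.79538793,  0.73820432],
       [ 0.        ,  0.        ,  0.        ,  1.        ]])}
{'fx': 384.9792842852386, 'fy': 384.9792842852386, 'cx': 316.4790233960598, 'cy': 201.81522804146942, 'extrinsics': array([[ 0.02006233, -0.99348518,  0.11218155,  0.48229082],
       [-0.9997159 , -0.01848973,  0.01504135,  0.0643185 ],
       [-0.01286915, -0.11245144, -0.99357388,  1.11553067],
       [ 0.        ,  0.        ,  0.        ,  1.        ]])}
{'time': 0.1, 'joints': array([ 1.14299051,  0.46827195, -0.01159815,  1.60357668,  0.00601821,
        1.07144475, -0.05627977]), 'dq': array([ 0.00160463, -0.00055096,  0.00045517, -0.0018123 ,  0.00062717,
        0.00042036,  0.00140094]), 'joint_torque': array([ 6.16368379e-04, -5.33516550e+01,  2.13581615e-02, -2.51963997e+01,
        1.14444637e-02,  4.35173526e-03,  3.46845837e-06]), 'ee_pos': array([ 0.24372446, -0.60199628,  0.23042606]), 'orientation': array([-8.02048591e-04,  9.81551018e-01,  1.91198598e-01, -2.26279012e-04]), 'contact_force': array([ 0.13426835,  1.11999045, -0.28580416]), 'torque': array([ 0.05325106,  0.01707416, -0.03324553]), 'finger_force': 0.0, 'grip_width': 0.08569603647019257}
```

View pics/top0.png

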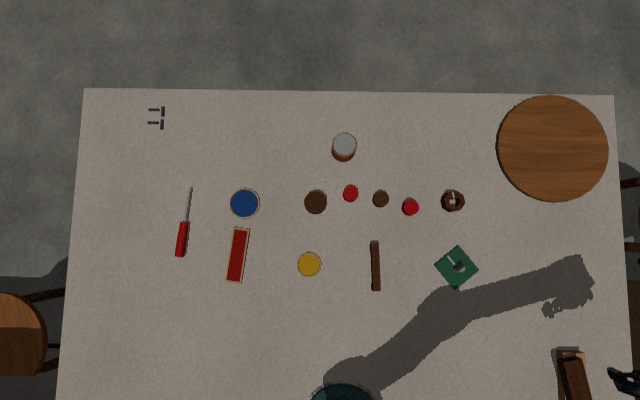

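View pics/scene0.png

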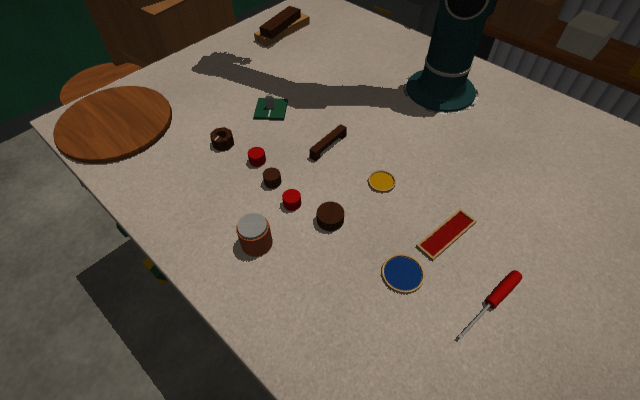

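The top picture shows the large foot (315,202), small foot (381,198) between two red look-alikes, dial (453,201), mandrel (457,266), pull (376,266), blue tray (245,203), red tray (238,255), yellow tray (309,264), tin (344,147) and screwdriver (185,222). The scene view agrees. Next I'll enlarge crops.

Run:
```python
import cv2
a=cv2.imread("pics/top0.png")
def c(x0,y0,w,h,k,n):
    cv2.imwrite(n,cv2.convertScaleAbs(cv2.resize(a[y0:y0+h,x0:x0+w],None,fx=k,fy=k,interpolation=cv2.INTER_CUBIC),alpha=1.6))
c(350,180,140,115,5,"pics/c1.png"); c(215,180,130,115,5,"pics/c2.png")
```

```text
(no output)
```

View pics/c1.png

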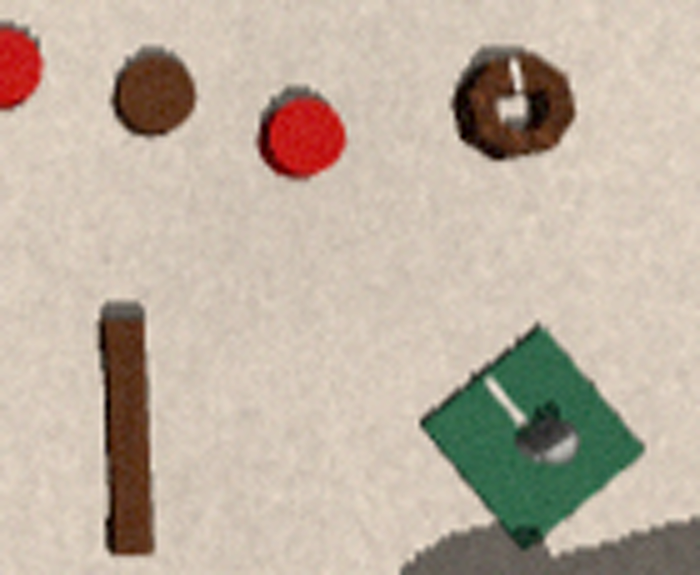

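View pics/c2.png

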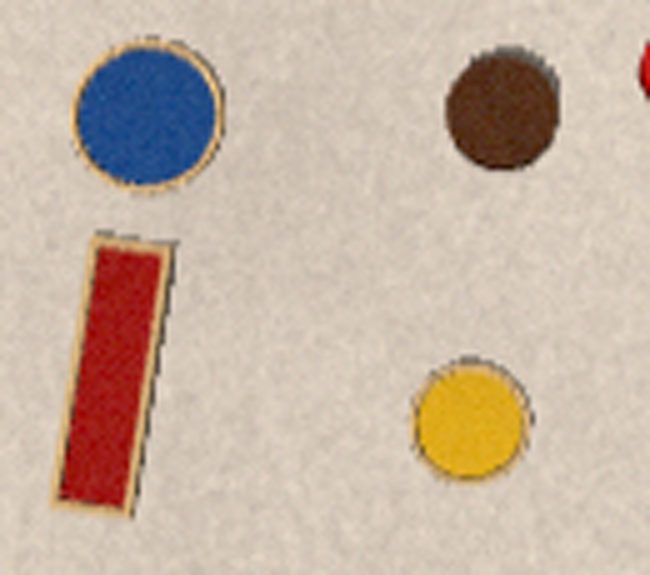

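The crops give the tops, tray outlines and white lines: the dial line points to the image top and the mandrel line up-left. Next I'll compute poses and check them with an overlay of the modelled outlines.

```bash
cat > h.py <<'E'
import numpy as np, cv2, json
from cell import ctrl
def ray(name,uv,z):
    c=ctrl.camera_info(name);E=c["extrinsics"]
    d=E[:3,:3]@[(uv[0]-c["cx"])/c["fx"],(uv[1]-c["cy"])/c["fy"],1]
    return (E[:3,3]+d*(z-E[2,3])/d[2])[:2]
def proj(name,P):
    c=ctrl.camera_info(name);E=np.linalg.inv(c["extrinsics"]);P=np.atleast_2d(P)@E[:3,:3].T+E[:3,3]
    return np.c_[P[:,0]/P[:,2]*c["fx"]+c["cx"],P[:,1]/P[:,2]*c["fy"]+c["cy"]]
def circ(r,n=40,a0=0): a=np.arange(n)*2*np.pi/n+a0; return np.c_[r*np.cos(a),r*np.sin(a)]
def rect(l,w): return np.array([[l,w],[-l,w],[-l,-w],[l,-w]])/2
SH={'large_foot':[(circ(.032),.034)],'small_foot':[(circ(.022),.034)],'bar_pull':[(rect(.13,.022),.034)],
'dial':[(circ(.028/np.cos(np.pi/8),8,np.pi/8),.034),(np.array([[.007,0],[.028,0]]),.034)],
'large_tray':[(circ(.045),.009),(circ(.041),.005)],'small_tray':[(circ(.035),.009),(circ(.031),.005)],'pull_tray':[(rect(.156,.048),.009)],
'mandrel':[(rect(.09,.09),.01),(np.array([[.005,0],[.045,0]]),.01),(circ(.0105),.052)]}
def overlay(name,im,poses,x0,y0,w,h,k,out,gain=1.5,dz=0):
    o=cv2.convertScaleAbs(cv2.resize(im[y0:y0+h,x0:x0+w,::-1],None,fx=k,fy=k,interpolation=cv2.INTER_CUBIC),alpha=gain)
    for n,(x,y,a) in poses.items():
        R=np.array([[np.cos(a),-np.sin(a)],[np.sin(a),np.cos(a)]])
        for s,z in SH[n]:
            q=s@R.T+[x,y]; p=(proj(name,np.c_[q,np.full(len(q),z)])-[x0,y0]+.5)*k-.5
            cv2.polylines(o,[np.round(p).astype(int)],True,(255,255,0),1)
    cv2.imwrite(out,o)
E
python3 - <<'E'
from h import *
def p1(x,y):return((x+.5)/5-.5+350,(y+.5)/5-.5+180)
def p2(x,y):return((x+.5)/5-.5+215,(y+.5)/5-.5+180)
M={'large_foot':(p2(503,112),.034),'small_foot':(p1(154,94),.034),'bar_pull':(p1(129,435),.034,p1(124,318),p1(133.5,552)),
'dial':(p1(521,105),.034,p1(517,95),p1(513,58)),'large_tray':(p2(148,115),.008),'small_tray':(p2(470,421),.008),
'pull_tray':(p2(113.5,375),.009,p2(134,240),p2(93,510.5)),'mandrel':(p1(532.5,435),.01,p1(532.5,435),p1(480,373))}
P={}
for n,m in M.items():
    a=0
    if len(m)>2: d=ray("top",m[3],m[1])-ray("top",m[2],m[1]);a=float(np.arctan2(d[1],d[0]))
    P[n]=[*map(float,ray("top",m[0],m[1])),a]; print(n,np.round(P[n],4))
json.dump(P,open("p.json","w"))
overlay("top",cv2.imread("pics/top0.png")[:,:,::-1],P,225,180,265,115,3,"pics/o1.png")
overlay("scene",cv2.imread("pics/scene0.png")[:,:,::-1],P,200,85,280,210,2.8,"pics/o2.png")
E
```

```text
large_foot [0.6038 0.0843 0.    ]
small_foot [ 0.6175 -0.0996  0.    ]
bar_pull [ 0.4269 -0.0861 -3.0977]
dial [ 0.615  -0.3058  0.0871]
large_tray [0.6011 0.2908 0.    ]
small_tray [0.4295 0.0999 0.    ]
pull_tray [0.4513 0.3042 3.0322]
mandrel [ 0.4304 -0.3168  0.7029]
```

View pics/o1.png

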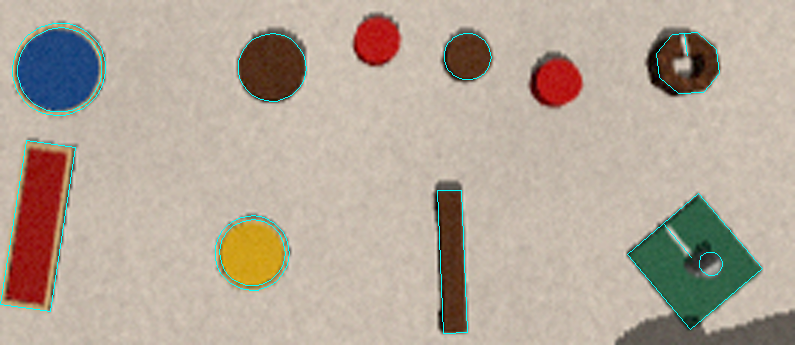

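View pics/o2.png

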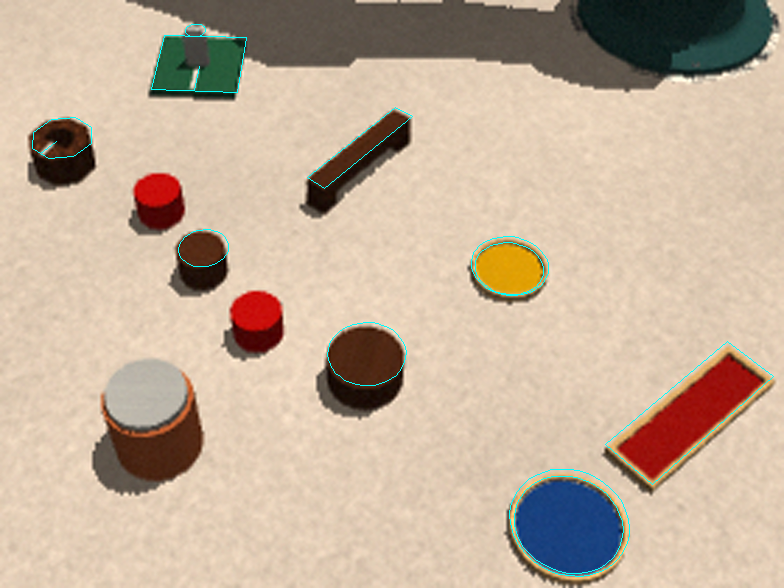

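The overlays agree with both pictures to within about 2 mm, so I start with the dial.

```bash
cat >> h.py <<'E'
from scipy.spatial.transform import Rotation as Ro
def go(x,y,z,close):
    s=ctrl.get_state();q=s["orientation"];R=Ro.from_quat([*q[1:],q[0]]).as_matrix()
    d=R.T@(np.array([x,y,z])-s["ee_pos"])*1000
    cy=np.arctan2(R[1,1],R[0,1]);sp=-((close-cy+np.pi/2)%np.pi-np.pi/2)
    print("t %.2f ee %s close %.3f j7 %.2f w %.4f F %s | shift %s spin %.3f tilt %.3f"%(s["time"],np.round(s["ee_pos"],4),cy,s["joints"][6],s["grip_width"],np.round(s["contact_force"],1),np.round(d,1),sp,np.hypot(R[0,2],R[1,2])))
E
python3 -c "
from h import *
print(ctrl.grip_depth); go(.615,-.3058,.1,.087-.785)"
```

```text
0.0187
t 0.10 ee [ 0.2437 -0.602   0.2304] close -1.186 j7 -0.06 w 0.0857 F [ 0.1  1.1 -0.3] | shift [ 455.3 -135.   130.6] spin -0.488 tilt 0.002
```

>>> move_arm(
  commands=[
    [38,-11,11,-0.06,0],
    [76,-22,22,-0.12,0],
    [114,-34,33,-0.18,0],
    [152,-45,43,-0.24,0],
    [190,-56,54,-0.3,0],
    [228,-67,65,-0.37,0],
    [266,-79,76,-0.43,0],
    [304,-90,87,-0.49,0],
  ],
  grip_force=40,
)

```text
time: 0.77
ee_pos: [0.4929, -0.4034, 0.1434]
orientation: [-0.0, 0.905, 0.425, -0.0]
contact_force: [0.2, -0.8, 0.7]
grip_width: 0.0856
finger_force: 0.0
```

```bash
python3 -c "
from h import *
go(.615,-.3058,.07,.087-.785)"
```

```text
t 0.77 ee [ 0.4929 -0.4034  0.1434] close -0.693 j7 -0.16 w 0.0856 F [ 0.2 -0.8  0.7] | shift [153.1  31.6  73.4] spin 0.005 tilt 0.001
```

>>> move_arm(
  commands=[
    [35,7,15,0,0],
    [70,14,30,0,0],
    [105,22,45,0,0],
    [135,28,60,0,0],
    [153,31,73,0,0],
    [153,31,73,0,0],
    [153,31,73,0,0],
    [153,31,73,0,0],
  ],
)

```text
time: 1.43
ee_pos: [0.613, -0.3086, 0.0711]
orientation: [0.0, 0.906, 0.423, -0.001]
contact_force: [-0.0, -0.8, 0.2]
grip_width: 0.0851
finger_force: 0.0
```

```bash
python3 -c "
from h import *
go(.615,-.3058,.008,.087-.785)
a=ctrl.capture('scene')[105:185,190:310,::-1]
cv2.imwrite('pics/d1.png',cv2.convertScaleAbs(cv2.resize(a,None,fx=6,fy=6,interpolation=2),alpha=1.4))"
```

```text
t 1.43 ee [ 0.613  -0.3086  0.0711] close -0.697 j7 -0.39 w 0.0851 F [-0.  -0.8  0.2] | shift [ 3.5 -0.2 63.1] spin 0.001 tilt 0.001
```

View pics/d1.png

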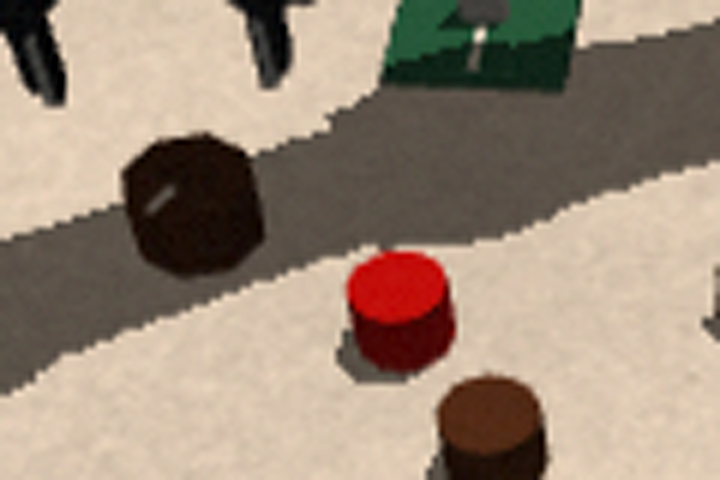

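Dial at (195,205) in the crop, in shadow, with the fingertips at (50,100) and (275,85) still above it and straddling it. Next I descend and grip.

>>> move_arm(
  commands=[
    [3.5,0,20,0,0],
    [3.5,0,40,0,0],
    [3.5,0,55,0,0],
    [3.5,0,63,0,0],
    [3.5,0,63,0,0],
    [3.5,0,63,0,255],
    [3.5,0,63,0,255],
    [3.5,0,63,0,255],
  ],
)

```text
time: 2.15
ee_pos: [0.6172, -0.3054, 0.0102]
orientation: [0.001, 0.906, 0.424, 0.001]
contact_force: [-0.7, -0.4, 0.0]
grip_width: 0.0567
finger_force: 42.4
```

>>> move_arm(
  commands=[
    [0,0,0,0,255],
    [0,0,0,0,255],
    [0,0,0,0,255],
    [0,0,0,0,255],
    [0,0,-15,0,255],
    [0,0,-35,0,255],
    [0,0,-60,0,255],
    [0,0,-80,0,255],
  ],
)

```text
time: 2.82
ee_pos: [0.6163, -0.3047, 0.0905]
orientation: [0.0, 0.906, 0.424, 0.0]
contact_force: [0.9, -0.1, 0.4]
grip_width: 0.0566
finger_force: 42.7
```

```bash
python3 -c "
from h import *
go(.4304,-.3168,.085,.703-.785)
a=ctrl.capture('scene')[60:185,190:310,::-1]
cv2.imwrite('pics/d2.png',cv2.convertScaleAbs(cv2.resize(a,None,fx=4.5,fy=4.5,interpolation=2),alpha=1.8))"
```

```text
t 2.82 ee [ 0.6163 -0.3047  0.0905] close -0.696 j7 -0.40 w 0.0566 F [ 0.9 -0.1  0.4] | shift [-128.4 -134.9    5.4] spin -0.614 tilt 0.001
```

View pics/d2.png

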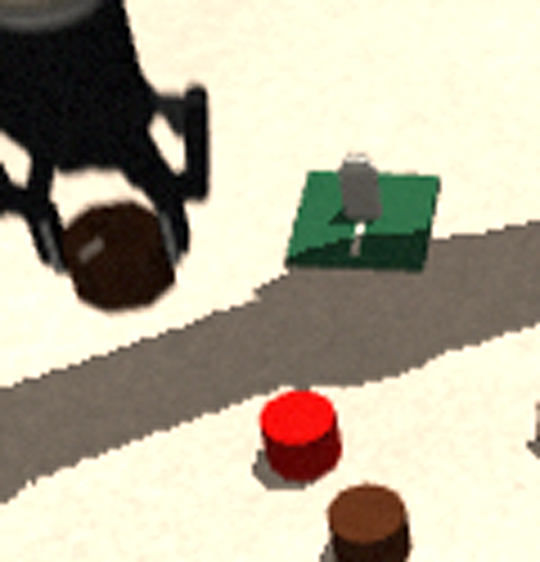

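The dial is held upright between the pads (crop 118,255) and the shaft stands at (360,185). I'll carry it over the shaft.

>>> move_arm(
  commands=[
    [-22,-23,0,-0.11,255],
    [-46,-48,0,-0.22,255],
    [-70,-74,0,-0.33,255],
    [-94,-99,0,-0.44,255],
    [-114,-120,0,-0.55,255],
    [-128,-135,5,-0.614,255],
    [-128,-135,5,-0.614,255],
    [-128,-135,5,-0.614,255],
  ],
)

```text
time: 3.53
ee_pos: [0.4295, -0.3171, 0.0839]
orientation: [0.0, 0.736, 0.677, -0.0]
contact_force: [0.1, -0.1, 0.3]
grip_width: 0.0562
finger_force: 42.8
```

```bash
python3 -c "
from h import *
go(.4304,-.3168,.085,.703-.785)
im=ctrl.capture('scene')
cv2.imwrite('pics/d3.png',cv2.convertScaleAbs(cv2.resize(im[65:135,225:315,::-1],None,fx=8,fy=8,interpolation=2),alpha=1.8))
def f(x,y,z):print((proj('scene',[[x,y,z]])[0]-[225,65]+.5)*8-.5)
s=ctrl.get_state()['ee_pos'];f(s[0],s[1],s[2]-.010+.034);f(s[0],s[1],s[2]-.01);f(.4304,-.3168,.052)"
```

```text
t 3.53 ee [ 0.4295 -0.3171  0.0839] close -0.085 j7 0.26 w 0.0562 F [ 0.1 -0.1  0.3] | shift [ 0.3  0.9 -1.1] spin -0.003 tilt 0.001
[336.55065687 112.56533843]
[348.51053252 195.15314796]
[357.49814829 246.04222964]
```

View pics/d3.png

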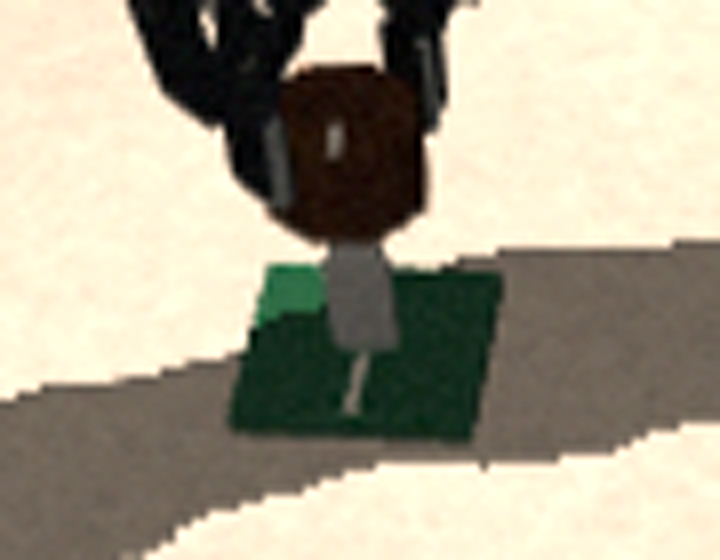

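The dial hangs above the shaft with its line at (335,143), about the same direction as the plate's line. I'll compare that with the model projection.

```bash
python3 -c "
from h import *
s=ctrl.get_state()['ee_pos'];a=.703+.003;u=np.array([np.cos(a),np.sin(a)])
for r,z in((-.028,.024),(0,.024),(.007,.024),(.028,.024),(.028,-.010)):
  p=np.r_[s[:2]+u*r,s[2]+z];print(r,(proj('scene',[p])[0]-[225,65]+.5)*8-.5)
v=np.array([-u[1],u[0]])
for r in(-.028,.028):print('side',(proj('scene',[np.r_[s[:2]+v*r,s[2]+.024]])[0]-[225,65]+.5)*8-.5)
for r in(.005,.045):print('plate',(proj('scene',[np.r_[np.array([.4304,-.3168])+u*r,.01]])[0]-[225,65]+.5)*8-.5)
"
```

```text
-0.028 [347.6286982   65.18548966]
0 [336.55065687 112.56533843]
0.007 [333.72527399 124.64926282]
0.028 [325.11064979 161.4932842 ]
0.028 [337.55154616 244.15321665]
side [256.45631486 110.49782518]
side [416.76943299 114.63606376]
plate [369.20216822 348.14307811]
plate [354.57964735 418.90102   ]
```

>>> move_arm(
  commands=[
    [-0.6,2,0,0,255],
    [-0.6,2,8,0,255],
    [-0.6,2,16,0,255],
    [-0.6,2,22,0,255],
    [-0.6,2,27,0,255],
    [-0.6,2,31,0,255],
    [-0.6,2,35,0,255],
    [-0.6,2,35,0,255],
  ],
)

```text
time: 4.25
ee_pos: [0.4319, -0.3168, 0.0473]
orientation: [-0.001, 0.735, 0.678, -0.0]
contact_force: [-0.6, -0.5, -0.2]
grip_width: 0.0565
finger_force: 42.8
```

```bash
python3 -c "
from h import *
go(.4316,-.3178,.019,.703-.785);print(ctrl.get_state()['torque'])"
```

```text
t 4.25 ee [ 0.4319 -0.3168  0.0473] close -0.082 j7 0.24 w 0.0565 F [-0.6 -0.5 -0.2] | shift [-1.1 -0.2 28.3] spin 0.000 tilt 0.002
[-0.01843465 -0.02254512 -0.00983047]
```

The dial is past the taper with no force, so I continue down.

>>> move_arm(
  commands=[
    [0,0,6,0,255],
    [0,0,12,0,255],
    [0,0,18,0,255],
    [0,0,23,0,255],
    [0,0,26,0,255],
    [0,0,28,0,255],
    [0,0,28,0,255],
    [0,0,28,0,255],
  ],
)

```text
time: 4.92
ee_pos: [0.4323, -0.317, 0.0202]
orientation: [-0.0, 0.735, 0.678, -0.0]
contact_force: [-0.9, 0.2, -0.2]
grip_width: 0.0568
finger_force: 42.7
```

```bash
python3 -c "
from h import *
go(.4316,-.3178,.019,.703-.785);print(ctrl.get_state()['torque'])"
```

```text
t 4.92 ee [ 0.4323 -0.317   0.0202] close -0.082 j7 0.22 w 0.0568 F [-0.9  0.2 -0.2] | shift [-0.8 -0.6  1.2] spin 0.000 tilt 0.000
[ 0.06193422  0.13408848 -0.01819359]
```

>>> move_arm(
  commands=[
    [0,0,1.5,0,255],
    [0,0,1.5,0,255],
    [0,0,1,0,0],
    [0,0,1,0,0],
    [0,0,1,0,0],
    [0,0,1,0,0],
    [0,0,1,0,0],
    [0,0,-20,0,0],
  ],
)

```text
time: 5.58
ee_pos: [0.4301, -0.3158, 0.0374]
orientation: [-0.003, 0.735, 0.678, -0.001]
contact_force: [-0.2, 0.0, -0.3]
grip_width: 0.0854
finger_force: 0.0
```

>>> move_arm(
  commands=[
    [0,0,-30,0,0],
    [0,0,-60,0,0],
    [0,0,-90,0,0],
    [30,10,-90,0,0],
    [60,40,-90,0,0],
    [90,80,-90,0,0],
    [120,110,-90,0,0],
    [140,140,-90,0,0],
  ],
)

```text
time: 6.25
ee_pos: [0.5808, -0.1894, 0.1304]
orientation: [-0.0, 0.735, 0.678, -0.0]
contact_force: [0.1, -1.3, 0.5]
grip_width: 0.0851
finger_force: 0.0
```

```bash
python3 -c "
from h import *
go(.6175,-.0996,.09,0)
im=ctrl.capture('scene')
P=json.load(open('p.json'));P['dial'][:]=P['mandrel'];SH['dial']=[(s,z+.01) for s,z in SH['dial']]
overlay('scene',im,{'dial':P['dial']},225,65,90,70,8,'pics/d4.png',1.8)"
```

```text
t 6.25 ee [ 0.5808 -0.1894  0.1304] close -0.082 j7 -0.03 w 0.0851 F [ 0.1 -1.3  0.5] | shift [92.5 29.2 40.4] spin -0.082 tilt 0.000
```

View pics/d4.png

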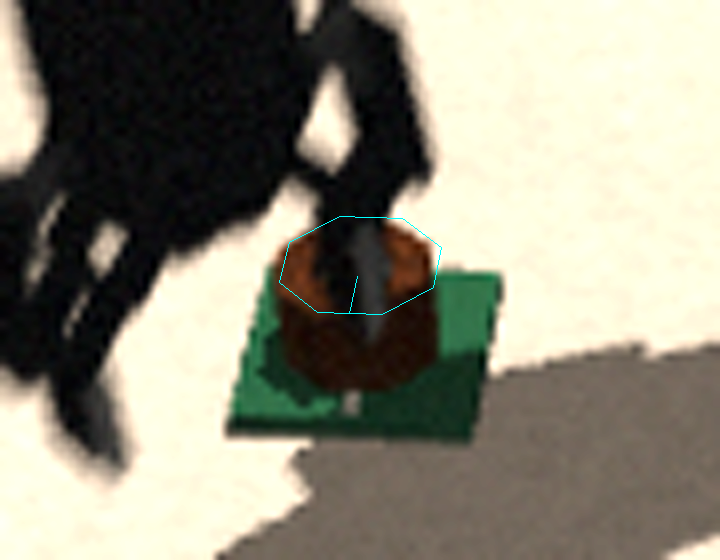

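The dial sits down on the plate (top near (355,268), as modelled). Next is the small foot.

>>> move_arm(
  commands=[
    [30,10,13,-0.08,0],
    [60,20,26,-0.08,0],
    [80,27,36,-0.08,0],
    [92.5,29,45,-0.08,0],
    [92.5,29,55,-0.08,0],
    [92.5,29,60,-0.08,0],
    [92.5,29,60,-0.08,0],
    [92.5,29,60,-0.08,0],
  ],
)

```text
time: 6.97
ee_pos: [0.6158, -0.1036, 0.07]
orientation: [0.0, 0.709, 0.705, -0.001]
contact_force: [-0.2, -0.4, -0.0]
grip_width: 0.0857
finger_force: 0.0
```

```bash
python3 -c "
from h import *
go(.6175,-.0996,.008,0)"
```

```text
t 6.97 ee [ 0.6158 -0.1036  0.07  ] close -0.005 j7 -0.15 w 0.0857 F [-0.2 -0.4 -0. ] | shift [ 4.   1.7 62. ] spin -0.005 tilt 0.001
```

>>> move_arm(
  commands=[
    [3,1,20,0,0],
    [3,1,40,0,0],
    [3,1,55,0,0],
    [3,1,62,0,0],
    [3,1,62,0,0],
    [3,1,62,0,255],
    [3,1,62,0,255],
    [3,1,62,0,255],
  ],
)

```text
time: 7.63
ee_pos: [0.6183, -0.0986, 0.0094]
orientation: [0.001, 0.708, 0.706, 0.001]
contact_force: [0.8, -0.6, -1.1]
grip_width: 0.0518
finger_force: 0.0
```

>>> move_arm(
  commands=[
    [0,0,0,0,255],
    [0,0,0,0,255],
    [0,0,0,0,255],
    [0,0,0,0,255],
    [0,0,0,0,255],
    [0,0,-20,0,255],
    [0,0,-50,0,255],
    [0,0,-80,0,255],
  ],
)

```text
time: 8.3
ee_pos: [0.6165, -0.0982, 0.0885]
orientation: [-0.001, 0.708, 0.706, -0.001]
contact_force: [-0.1, -0.1, -0.8]
grip_width: 0.0425
finger_force: 40.8
```

```bash
python3 -c "
from h import *
go(.4295,.0999,.09,0)"
```

```text
t 8.30 ee [ 0.6165 -0.0982  0.0885] close -0.002 j7 -0.15 w 0.0425 F [-0.1 -0.1 -0.8] | shift [ 197.8 -187.4   -1. ] spin -0.002 tilt 0.002
```

>>> move_arm(
  commands=[
    [20,-19,0,0,255],
    [47,-45,0,0,255],
    [74,-71,0,0,255],
    [101,-97,0,0,255],
    [128,-122,0,0,255],
    [155,-147,0,0,255],
    [180,-170,0,0,255],
    [198,-187,0,0,255],
  ],
)

```text
time: 8.97
ee_pos: [0.4286, 0.102, 0.0886]
orientation: [-0.0, 0.707, 0.707, 0.0]
contact_force: [0.1, -0.1, -0.5]
grip_width: 0.0426
finger_force: 40.9
```

>>> move_arm(
  commands=[
    [0,0,0,0,255],
    [0,0,10,0,255],
    [0,0,30,0,255],
    [0,0,45,0,255],
    [0,0,55,0,255],
    [0,0,60,0,255],
    [0,0,60,0,255],
    [0,0,60,0,255],
  ],
)

```text
time: 9.63
ee_pos: [0.4311, 0.0998, 0.0281]
orientation: [-0.0, 0.708, 0.706, -0.0]
contact_force: [0.2, 0.7, 0.6]
grip_width: 0.0426
finger_force: 40.9
```

```bash
python3 -c "
from h import *
go(.4295,.0999,.014,0)"
```

```text
t 9.63 ee [0.4311 0.0998 0.0281] close -0.003 j7 -0.67 w 0.0426 F [0.2 0.7 0.6] | shift [ 0.1 -1.6 14.1] spin -0.003 tilt 0.000
```

>>> move_arm(
  commands=[
    [0,-1,5,0,255],
    [0,-1,10,0,255],
    [0,-1,14,0,255],
    [0,-1,14.5,0,255],
    [0,-1,14.5,0,255],
    [0,-1,13.5,0,0],
    [0,-1,13,0,0],
    [0,-1,13,0,0],
  ],
)

```text
time: 10.3
ee_pos: [0.4299, 0.1, 0.0153]
orientation: [0.0, 0.708, 0.706, 0.0]
contact_force: [-0.4, 0.4, 0.2]
grip_width: 0.0771
finger_force: 0.0
```

>>> move_arm(
  commands=[
    [0,0,0,0,0],
    [0,0,0,0,0],
    [0,0,-20,0,0],
    [0,0,-45,0,0],
    [0,0,-75,0,0],
    [0,-20,-75,0,0],
    [0,-50,-75,0,0],
    [0,-90,-75,0,0],
  ],
)

```text
time: 10.97
ee_pos: [0.3413, 0.1006, 0.0909]
orientation: [0.001, 0.709, 0.706, 0.002]
contact_force: [-0.2, 1.2, -0.6]
grip_width: 0.0857
finger_force: 0.0
```

```bash
python3 -c "
from h import *
go(.6038,.0843,.07,0.1)"
```

```text
t 10.97 ee [0.3413 0.1006 0.0909] close -0.004 j7 -0.63 w 0.0857 F [-0.2  1.2 -0.6] | shift [-15.3 262.5  21.7] spin -0.104 tilt 0.004
```

>>> move_arm(
  commands=[
    [-2,35,0,0,0],
    [-4,75,0,0,0],
    [-6,115,0,0,0],
    [-8,155,5,0,0],
    [-10,195,10,0,0],
    [-13,230,15,0,0],
    [-16,255,20,0,0],
    [-16,262,20,0,0],
  ],
)

```text
time: 11.63
ee_pos: [0.6052, 0.082, 0.0688]
orientation: [0.0, 0.709, 0.705, 0.0]
contact_force: [0.8, -0.7, 0.4]
grip_width: 0.0854
finger_force: 0.0
```

>>> move_arm(
  commands=[
    [0,0,5,0,0],
    [0,0,5,0,0],
    [0,0,10,0,0],
    [0,0,10,0,0],
    [0,0,10,0,0],
    [0,0,10,0,0],
    [0,0,10,0,0],
    [0,0,10,0,0],
  ],
)

```text
time: 12.3
ee_pos: [0.6018, 0.0837, 0.0606]
orientation: [0.0, 0.708, 0.706, 0.0]
contact_force: [0.2, -0.4, -0.3]
grip_width: 0.0856
finger_force: 0.0
```

```bash
python3 -c "
from h import *
go(.6038,.0843,.006,0)
P=json.load(open('p.json'));SH['small_foot'][0]=(SH['small_foot'][0][0],.039);P['small_foot']=P['small_tray']
overlay('scene',ctrl.capture('scene'),{k:P[k] for k in('small_foot','large_foot','small_tray')},270,120,150,120,5,'pics/s1.png',1.6)"
```

```text
t 12.30 ee [0.6018 0.0837 0.0606] close -0.002 j7 -0.48 w 0.0856 F [ 0.2 -0.4 -0.3] | shift [ 0.6  2.  54.6] spin -0.002 tilt 0.000
```

View pics/s1.png

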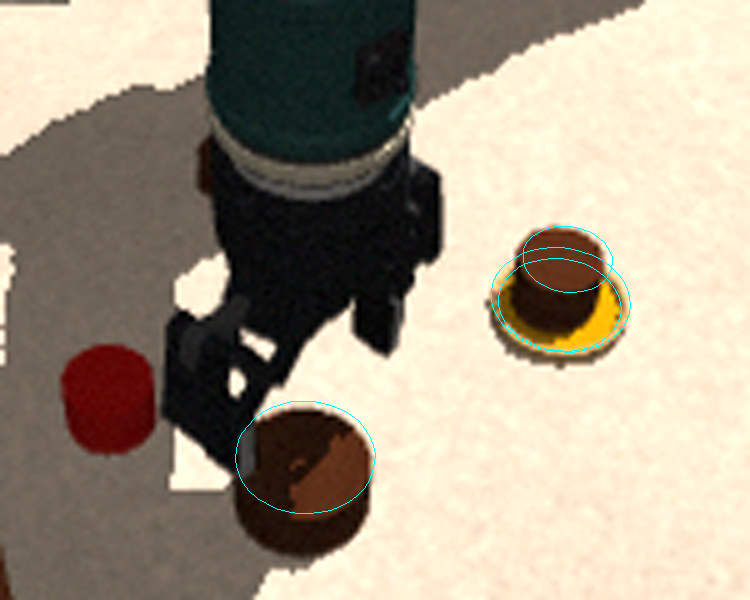

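The small foot stands in the yellow tray (560,285), near centre, and the fingers straddle the large foot (305,475). Next I grip it.

>>> move_arm(
  commands=[
    [0.5,1.5,20,0,0],
    [0.5,1.5,38,0,0],
    [0.5,1.5,49,0,0],
    [0.5,1.5,54,0,0],
    [0.5,1.5,54,0,0],
    [0.5,1.5,54,0,255],
    [0.5,1.5,54,0,255],
    [0.5,1.5,54,0,255],
  ],
)

```text
time: 13.02
ee_pos: [0.6043, 0.0844, 0.0077]
orientation: [0.001, 0.708, 0.706, 0.001]
contact_force: [-0.3, -0.0, 3.7]
grip_width: 0.0623
finger_force: 44.1
```

>>> move_arm(
  commands=[
    [0,0,0,0,255],
    [0,0,0,0,255],
    [0,0,0,0,255],
    [0,0,0,0,255],
    [0,0,-10,0,255],
    [0,0,-30,0,255],
    [0,0,-60,0,255],
    [0,0,-80,0,255],
  ],
)

```text
time: 13.68
ee_pos: [0.6036, 0.0843, 0.0885]
orientation: [0.0, 0.708, 0.706, 0.0]
contact_force: [1.2, 0.0, -1.2]
grip_width: 0.0625
finger_force: 44.2
```

```bash
python3 -c "
from h import *
go(.6011,.2908,.07,0.1)"
```

```text
t 13.68 ee [0.6036 0.0843 0.0885] close -0.002 j7 -0.46 w 0.0625 F [ 1.2  0.  -1.2] | shift [206.5  -2.9  18.6] spin -0.102 tilt 0.001
```

>>> move_arm(
  commands=[
    [20,0,0,0,255],
    [55,0,0,0,255],
    [90,-1,0,0,255],
    [125,-1,0,0,255],
    [160,-2,5,0,255],
    [190,-2,10,0,255],
    [206,-3,18,0,255],
    [206,-3,25,0,255],
  ],
)

```text
time: 14.35
ee_pos: [0.5987, 0.2965, 0.0618]
orientation: [-0.002, 0.705, 0.709, 0.001]
contact_force: [-0.9, 0.3, -1.5]
grip_width: 0.0625
finger_force: 44.2
```

>>> move_arm(
  commands=[
    [0,0,10,0,255],
    [0,0,25,0,255],
    [0,0,35,0,255],
    [0,0,40,0,255],
    [0,0,40,0,255],
    [0,0,40,0,255],
    [0,0,40,0,255],
    [0,0,40,0,255],
  ],
)

```text
time: 15.02
ee_pos: [0.6013, 0.2902, 0.022]
orientation: [0.0, 0.708, 0.706, 0.001]
contact_force: [0.1, 0.5, -0.4]
grip_width: 0.0624
finger_force: 44.2
```

```bash
python3 -c "
from h import *
go(.6011,.2908,.012,0)"
```

```text
t 15.02 ee [0.6013 0.2902 0.022 ] close -0.002 j7 -0.79 w 0.0624 F [ 0.1  0.5 -0.4] | shift [ 0.6 -0.2 10. ] spin -0.002 tilt 0.001
```

>>> move_arm(
  commands=[
    [0,0,4,0,255],
    [0,0,8,0,255],
    [0,0,10.5,0,255],
    [0,0,10.5,0,255],
    [0,0,10.5,0,255],
    [0,0,9.5,0,0],
    [0,0,9,0,0],
    [0,0,9,0,0],
  ],
)

```text
time: 15.68
ee_pos: [0.6007, 0.2902, 0.0122]
orientation: [0.0, 0.708, 0.706, 0.0]
contact_force: [-0.2, 0.3, -0.1]
grip_width: 0.0854
finger_force: 0.0
```

>>> move_arm(
  commands=[
    [0,0,0,0,0],
    [0,0,0,0,0],
    [0,0,-20,0,0],
    [0,0,-50,0,0],
    [0,0,-80,0,0],
    [-20,0,-100,0,0],
    [-50,-10,-100,0,0],
    [-80,-20,-100,0,0],
  ],
)

```text
time: 16.35
ee_pos: [0.5813, 0.2107, 0.1139]
orientation: [0.001, 0.707, 0.707, 0.002]
contact_force: [0.1, -0.5, -0.3]
grip_width: 0.0852
finger_force: 0.0
```

```bash
python3 -c "
from h import *
go(.4269,-.0861,.09,.0439+np.pi/2)"
```

```text
t 16.35 ee [0.5813 0.2107 0.1139] close -0.000 j7 -0.66 w 0.0852 F [ 0.1 -0.5 -0.3] | shift [-296.9 -154.3   22.9] spin 1.527 tilt 0.004
```

>>> move_arm(
  commands=[
    [-35,-18,0,-0.12,0],
    [-70,-36,0,-0.24,0],
    [-105,-54,0,-0.36,0],
    [-140,-72,0,-0.48,0],
    [-175,-90,0,-0.6,0],
    [-210,-108,0,-0.72,0],
    [-245,-126,5,-0.84,0],
    [-275,-143,10,-0.96,0],
  ],
)

```text
time: 17.02
ee_pos: [0.4359, -0.0668, 0.1023]
orientation: [0.0, 0.299, 0.954, -0.0]
contact_force: [0.6, -0.5, -0.4]
grip_width: 0.0856
finger_force: 0.0
```

```bash
python3 -c "
from h import *
go(.4269,-.0861,.07,.0439+np.pi/2)"
```

```text
t 17.02 ee [ 0.4359 -0.0668  0.1023] close 0.963 j7 0.66 w 0.0856 F [ 0.6 -0.5 -0.4] | shift [ -3.6 -21.   32.3] spin -0.652 tilt 0.001
```

>>> move_arm(
  commands=[
    [-1,-5,5,-0.12,0],
    [-2,-10,10,-0.24,0],
    [-3,-15,16,-0.36,0],
    [-4,-21,22,-0.48,0],
    [-4,-21,28,-0.6,0],
    [-4,-21,32,-0.65,0],
    [-4,-21,32,-0.65,0],
    [-4,-21,32,-0.65,0],
  ],
)

```text
time: 17.68
ee_pos: [0.4281, -0.084, 0.0701]
orientation: [-0.0, -0.018, 1.0, 0.0]
contact_force: [-0.2, 0.5, 0.8]
grip_width: 0.0855
finger_force: 0.0
```

```bash
python3 -c "
from h import *
go(.4269,-.0861,.008,.0439+np.pi/2)"
```

```text
t 17.68 ee [ 0.4281 -0.084   0.0701] close 1.606 j7 1.18 w 0.0855 F [-0.2  0.5  0.8] | shift [ 1.2 -2.1 62.1] spin -0.009 tilt 0.001
```

>>> move_arm(
  commands=[
    [1,-1.5,20,0,0],
    [1,-1.5,40,0,0],
    [1,-1.5,54,0,0],
    [1,-1.5,61,0,0],
    [1,-1.5,61,0,0],
    [1,-1.5,61,0,255],
    [1,-1.5,61,0,255],
    [1,-1.5,61,0,255],
  ],
)

```text
time: 18.35
ee_pos: [0.4279, -0.0857, 0.0101]
orientation: [0.001, -0.018, 1.0, -0.0]
contact_force: [0.1, -0.1, -0.4]
grip_width: 0.052
finger_force: 0.0
```

>>> move_arm(
  commands=[
    [0,0,0,0,255],
    [0,0,0,0,255],
    [0,0,0,0,255],
    [0,0,0,0,255],
    [0,0,0,0,255],
    [0,0,0,0,255],
    [0,0,0,0,255],
    [0,0,0,0,255],
  ],
)

```text
time: 19.02
ee_pos: [0.4275, -0.0858, 0.0098]
orientation: [0.0, -0.019, 1.0, -0.0]
contact_force: [-1.1, -0.3, 7.0]
grip_width: 0.0213
finger_force: 39.3
```

>>> move_arm(
  commands=[
    [0,0,-5,0,255],
    [0,0,-15,0,255],
    [0,0,-35,0,255],
    [0,0,-55,0,255],
    [0,0,-75,0,255],
    [0,0,-85,0,255],
    [0,0,-85,0,255],
    [0,0,-85,0,255],
  ],
)

```text
time: 19.68
ee_pos: [0.4272, -0.0861, 0.0945]
orientation: [0.0, -0.018, 1.0, -0.0]
contact_force: [-0.7, 0.2, -0.5]
grip_width: 0.0207
finger_force: 39.4
```

```bash
python3 -c "
from h import *
go(.4513,.3042,.09,3.0322-np.pi/2)"
```

```text
t 19.68 ee [ 0.4272 -0.0861  0.0945] close 1.607 j7 1.23 w 0.0207 F [-0.7  0.2 -0.5] | shift [-38.2 389.2   4.2] spin 0.146 tilt 0.001
```

>>> move_arm(
  commands=[
    [-2,20,0,0.02,255],
    [-5,55,0,0.04,255],
    [-8,92,0,0.06,255],
    [-11,129,0,0.08,255],
    [-15,166,0,0.1,255],
    [-19,203,0,0.12,255],
    [-23,240,0,0.145,255],
    [-27,275,0,0.145,255],
  ],
)

```text
time: 20.35
ee_pos: [0.4429, 0.192, 0.093]
orientation: [-0.001, 0.054, 0.999, -0.0]
contact_force: [1.2, -0.4, -0.4]
grip_width: 0.021
finger_force: 39.5
```

```bash
python3 -c "
from h import *
go(.4513,.3042,.06,3.0322-np.pi/2)"
```

```text
t 20.35 ee [0.4429 0.192  0.093 ] close 1.463 j7 0.49 w 0.0210 F [ 1.2 -0.4 -0.4] | shift [  3.7 112.5  32.9] spin 0.001 tilt 0.002
```

>>> move_arm(
  commands=[
    [1,30,0,0,255],
    [2,60,0,0,255],
    [2,85,5,0,255],
    [2,103,10,0,255],
    [2,112,20,0,255],
    [2,112,33,0,255],
    [2,112,40,0,255],
    [2,112,40,0,255],
  ],
)

```text
time: 21.02
ee_pos: [0.4524, 0.2995, 0.0513]
orientation: [-0.002, 0.054, 0.999, -0.002]
contact_force: [-0.4, -0.9, -0.5]
grip_width: 0.0214
finger_force: 39.5
```

>>> move_arm(
  commands=[
    [0,0,8,0,255],
    [0,0,16,0,255],
    [0,0,20,0,255],
    [0,0,20,0,255],
    [0,0,20,0,255],
    [0,0,20,0,255],
    [0,0,20,0,255],
    [0,0,20,0,255],
  ],
)

```text
time: 21.68
ee_pos: [0.4543, 0.3019, 0.0346]
orientation: [0.0, 0.054, 0.999, 0.0]
contact_force: [0.3, 0.1, -0.7]
grip_width: 0.0213
finger_force: 39.5
```

```bash
python3 -c "
from h import *
go(.4513,.3042,.0145,3.0322-np.pi/2)
cv2.imwrite('pics/b1.png',cv2.convertScaleAbs(cv2.resize(ctrl.capture('scene')[190:310,350:500,::-1],None,fx=4,fy=4,interpolation=2),alpha=1.6))"
```

```text
t 21.68 ee [0.4543 0.3019 0.0346] close 1.463 j7 0.26 w 0.0213 F [ 0.3  0.1 -0.7] | shift [ 3.2  1.9 20.1] spin 0.001 tilt 0.001
```

View pics/b1.png

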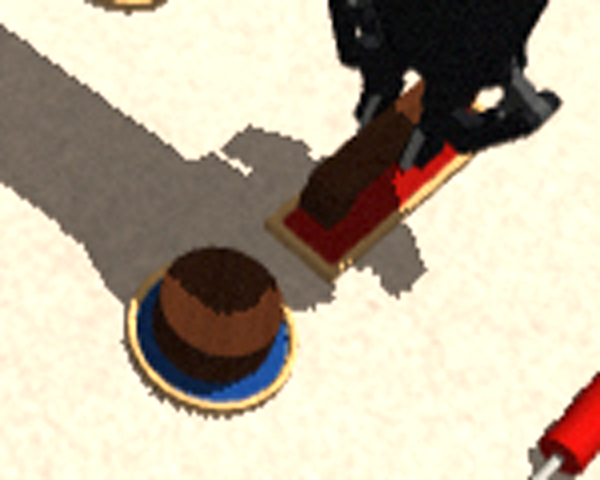

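The large foot stands in the blue tray (220,320) and the pull hangs level over the red tray. I'll lower it and let go.

>>> move_arm(
  commands=[
    [3,2,3,0,255],
    [3,2,8,0,255],
    [3,2,13,0,255],
    [3,2,17,0,255],
    [3,2,20,0,255],
    [3,2,20.5,0,255],
    [3,2,20.5,0,255],
    [3,2,20.5,0,255],
  ],
)

```text
time: 22.4
ee_pos: [0.451, 0.3039, 0.0148]
orientation: [0.0, 0.054, 0.999, -0.001]
contact_force: [-4.2, -4.6, 15.3]
grip_width: 0.0209
finger_force: 41.7
```

>>> move_arm(
  commands=[
    [0,0,0,0,255],
    [0,0,-0.5,0,0],
    [0,0,-1,0,0],
    [0,0,-1,0,0],
    [0,0,-1,0,0],
    [0,0,-1,0,0],
    [0,0,-10,0,0],
    [0,0,-30,0,0],
  ],
)

```text
time: 23.07
ee_pos: [0.4499, 0.3031, 0.0424]
orientation: [-0.002, 0.054, 0.999, -0.001]
contact_force: [0.2, -0.3, -0.6]
grip_width: 0.0854
finger_force: 0.0
```

>>> move_arm(
  commands=[
    [0,0,-30,0,0],
    [0,0,-60,0,0],
    [0,0,-90,0,0],
    [0,-20,-120,0,0],
    [0,-50,-150,0,0],
    [0,-90,-160,0,0],
    [0,-125,-160,0,0],
    [0,-155,-160,0,0],
  ],
)

```text
time: 23.73
ee_pos: [0.4345, 0.1479, 0.2049]
orientation: [0.001, 0.054, 0.999, -0.001]
contact_force: [0.3, -0.2, 0.1]
grip_width: 0.0856
finger_force: 0.0
```

```bash
python3 -c "
from h import *
go(.4513,.3042,.0145,0)
P=json.load(open('p.json'))
for n,h,d in(('large_foot','large_tray',.005),('small_foot','small_tray',.005),('bar_pull','pull_tray',.005),('dial','mandrel',.01)):
  P[n]=P[h];SH[n]=[(s,z+d) for s,z in SH[n]]
overlay('scene',ctrl.capture('scene'),P,200,85,280,210,2.8,'pics/f.png',1.6)"
```

```text
t 23.73 ee [0.4345 0.1479 0.2049] close 1.462 j7 0.77 w 0.0856 F [ 0.3 -0.2  0.1] | shift [  0.6 157.4 190.2] spin 1.462 tilt 0.002
```

View pics/f.png

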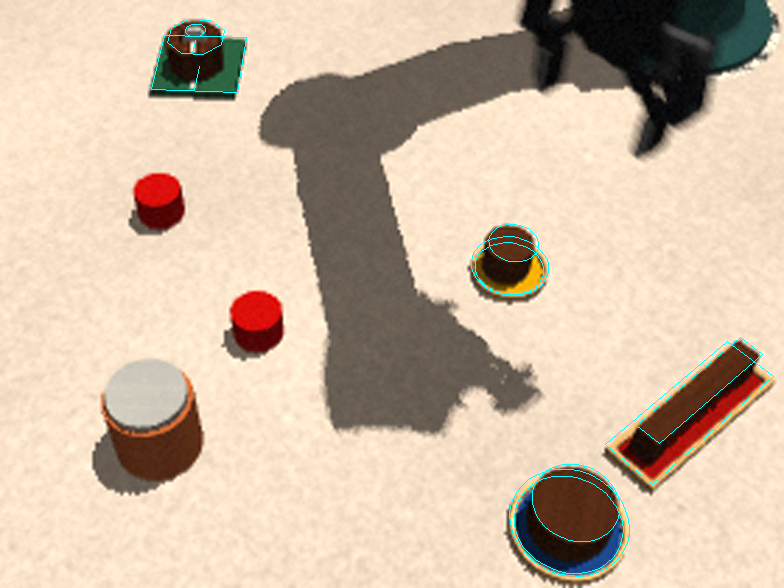

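All four look in place, so I take one last composite close-up before handing in.

```bash
python3 -c "
from h import *
s=ctrl.capture('scene')[:,:,::-1];t=ctrl.capture('top')[:,:,::-1]
c=lambda a,x,y,k=4:cv2.convertScaleAbs(cv2.resize(a[y:y+70,x:x+66],None,fx=k,fy=k,interpolation=2),alpha=1.8)
cv2.imwrite('pics/g.png',np.vstack([np.hstack([c(s,410,200),c(s,240,80),c(s,348,150)]),np.hstack([c(t,205,220),c(t,425,235),c(t,275,230)])]))"
```

```text
(no output)
```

View pics/g.png

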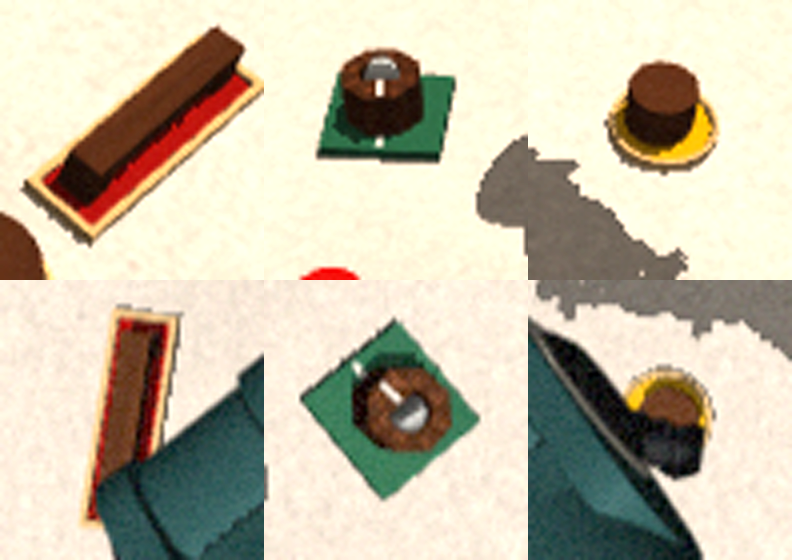

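The pull lies flat inside the red tray, the dial is down on the plate with both lines aligned, and the small foot is flat in the yellow tray.

```bash
python3 -c "
from cell import ctrl
print(ctrl.job_done())"
```

```text
the job is handed in; nothing more can be done
None
```

The job is handed in: in the last pictures all four fittings stand flat in their own holders and let go, the dial down on its plate with the lines matching, and the tin and screwdriver were not touched; no verdict came back.

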